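# Swap two loudspeakers to their own colour spots

### The job

The two loudspeakers on the assembly bench stand on each other's spots: slide them so that each one ends up lying wholly inside the disc of its own ring's colour. Keep them flat on the bench all the time, without lifting or tipping them, and never let the two touch, as their magnets would snap together. Leave the cup, the cutters and the jar where they are.

Things in the scene. Friction and masses are not known exactly. Their poses are not given: they have to be found in the camera images.
- speaker_orange: loudspeaker lying face down, magnet up, 63 mm tall, about 0.5 kg: orange trim ring at the bottom (104 mm diameter, 24 mm tall, upright side), dark conical basket (radius 44 mm at height 24 to 34 mm at height 42), black magnet with steel plate (88 mm diameter, height 42 to 63). Too wide to grasp. Origin: centre of its underside, z up. Starts on the blue disc
- speaker_blue: loudspeaker lying face down, magnet up, 63 mm tall, about 0.5 kg: blue trim ring at the bottom (104 mm diameter, 24 mm tall, upright side), dark conical basket (radius 44 mm at height 24 to 34 mm at height 42), black magnet with steel plate (88 mm diameter, height 42 to 63). Too wide to grasp. Origin: centre of its underside, z up. Starts on the orange disc
- spot_orange: flat orange disc marked on the bench, 148 mm diameter, flush (no step: things slide freely over its edge). Origin: its centre, at bench height. The orange-ringed speaker belongs on it
- spot_blue: flat blue disc marked on the bench, 148 mm diameter, flush (no step: things slide freely over its edge). Origin: its centre, at bench height. The blue-ringed speaker belongs on it
- cup: white plastic cup, bystander, open at the top, 72 mm diameter at the rim, 95 mm tall; origin: centre of its underside
- cutters: small side cutters with yellow handles lying flat, bystander, about 110 mm long along their x axis (from -68 to +42 mm), 45 mm wide, 13 mm tall; origin: under the pivot
- jar: small amber jar with a black cap, bystander, 56 mm diameter, 60 mm tall; origin: centre of its underside
- station: black soldering station with a sponge on top, fixed to the bench, 160 mm (x) by 110 mm (y), about 90 mm tall; origin: centre of its underside

How it is judged:
By the outcome, as a careful person would: the job done as asked, in the order asked, and still so for the second after the job is handed in, with the robot touching nothing.
It also fails if it takes over 64 s, if anything falls off the work surface, if the arm or the gripper's body presses on something with over 40 N, if the wrist force passes 120 N, or if a joint passes its speed limit or range.

### The arm

A 7-joint arm with a two-finger parallel gripper is mounted at the origin on the work surface. World frame = base frame: x ahead of the robot, y to its left, z up, the work surface at z = 0. Lengths are in m, angles in rad, forces in N, time in s.
With the tool pointing down it reaches from about 0.425 to 0.825 m from the base axis. Payload 3.6 kg.
Tool frame: the origin (TCP) lies midway between the tips of the shut fingers; the grasp point (between the pads) lies 19 mm behind it; z points along the fingers, y is the line along which they close (so a half turn about z gives the same grasp; the last joint's range is limited). The gripper opens to 85 mm and grips with 20 to 120 N. Pads are 22 mm wide; open, the fingers measure 114 mm over their backs; the gripper's body (76 mm by 85 mm) begins 54 mm behind the grasp point. The pads swing forward as they close: fully open they stand 13 mm farther back than shut.
Start: joints at [1.315, 0.615, -0.013, 1.423, 0.008, 1.103, -0.04], TCP at [0.148, -0.633, 0.231] pointing down, gripper open.
Joint ranges: [-3.12, 3.12], [-0.3, 2.06], [-1.34, 1.32], [0.26, 2.42], [-1.36, 4.5], [0.01, 1.98], [-2.84, 2.84]. Speed limits (rad/s): [2.79, 2.79, 3.14, 3.14, 3.14, 3.14, 3.14].

### API

Orientations are given as a rotation vector (axis times angle).
In Python, from plant import * gives the robot as it stands. The module is installed in compiled form; this text tells all that it offers. Calls block until the motion is done:
- reach(position, orientation): joint-space move of the TCP to a pose.
- movel(position, attitude=None, max_speed=0.15, stop_force=None): straight line of the TCP; attitude=None keeps the orientation; max_speed is the mean speed in m/s. With stop_force (N) it stops when the force on the tool has changed by that much, and returns True; else False.
- move_j(angles): joint-space move.
- gripper_to(opening): opening from 0.0 (shut) to 1.0 (fully open); the grip force is fixed at half the most; returns when the fingers have stopped.
- pause(seconds).
- ik(position, orientation): joint angles nearest the present ones, or None.
- camera(name): name is "side" or "top"; returns a dict with "color" (480x640x3 uint8, blue, green, red), "intrinsics" (3x3 intrinsics, pixels), "position" and "orientation" of the camera in the world. Camera axes: x right, y down, z forward; pixel columns grow to the right and rows downward; lengths in m; the calibration is good to about 2 mm. A picture is of the moment at which its call begins. There is no depth.
A pose or a line that the arm cannot do raises PlanningError and nothing moves.
- close_job(): hands the job in; it is judged then, once.
Readings, each from a call of its own:
- read_time(): time.
- read_q(): joint angles.
- read_qd(): joint speeds.
- read_joint_efforts(): joint torques, N m.
- read_tcp_pos(): TCP position.
- read_eef_rot(): TCP orientation.
- read_ft_force(): force on the tool from outside, world axes, zero at the start.
- read_wrist_torque(): the same for the moment, N m.
- read_width(): opening from 0.0 (shut) to 1.0 (fully open).
- read_gripper_force(): force on a finger pad.
Only numpy, scipy, OpenCV 4.12 (cv2) and the standard library are available. Lean on these libraries where they do the work, as an engineer would, in place of code of your own. Each camera call takes 0.05 s, during which the arm holds its last target. There are 200 camera calls.

## Working session

There is one attempt and no reset: what is moved stays moved. The work goes in short steps, each a Python script; the robot and the scene stay as the last script left them, time stands still between calls to the robot, and variables do not carry over. Pictures are saved under pics/ and viewed, at most 10 in all, crops included, and the job is handed in when it is done.

```bash
mkdir -p pics; python3 - <<'E'
from plant import *
import cv2
for n in("top","side"):
    c=camera(n); cv2.imwrite(f"pics/{n}0.png",c["color"]); print(n,c["intrinsics"],c["position"],c["orientation"])
print(read_time(),read_eef_rot(),read_tcp_pos())
E
```

```text
top [[464.93903594   0.         331.73914915]
 [  0.         464.93903594 237.27749231]
 [  0.           0.           1.        ]] [ 0.40898376 -0.06970243  1.21238833] [-2.14422912  2.13672966 -0.20697717]
side [[464.89575166   0.         317.70011445]
 [  0.         464.89575166 231.37016244]
 [  0.           0.           1.        ]] [0.2452657  0.88376199 0.708943  ] [-0.51024939  2.55575358 -1.41031499]
0.1 [-3.11850468e+00 -3.60132104e-01  4.58583388e-04] [ 0.14793895 -0.63221885  0.23024404]
```

View pics/top0.png

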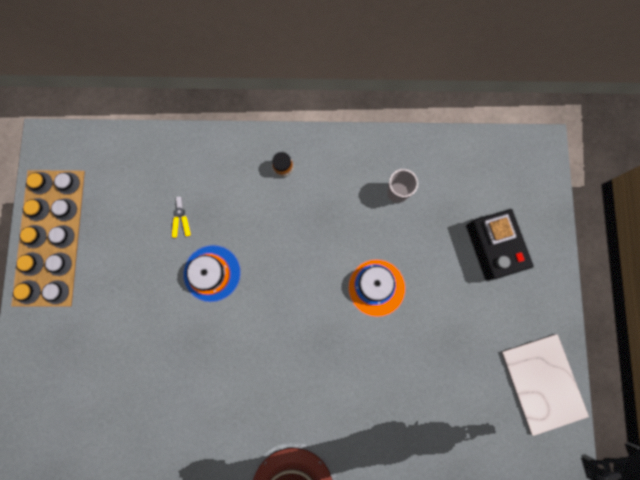

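View pics/side0.png

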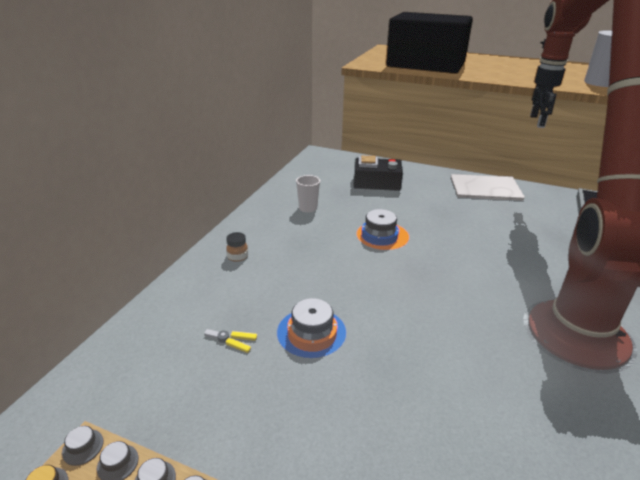

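```bash
cat > h.py <<'E'
from plant import *
import cv2, numpy as np
from scipy.spatial.transform import Rotation as R
def world(c,uv,z):
    d=R.from_rotvec(c["orientation"]).as_matrix()@np.linalg.solve(c["intrinsics"],[*uv,1.]); p=np.array(c["position"])
    return p+d*(z-p[2])/d[2]
def blob(m,roi):
    x0,y0,x1,y1=roi; k=np.zeros_like(m); k[y0:y1,x0:x1]=m[y0:y1,x0:x1]; return k
def big(m):
    n,l,s,_=cv2.connectedComponentsWithStats(m); return (l==1+np.argmax(s[1:,4])).astype(np.uint8)*255
def masks(c):
    h=cv2.cvtColor(c["color"],cv2.COLOR_BGR2HSV)
    return dict(blue=cv2.inRange(h,(100,150,40),(125,255,255)),orange=cv2.inRange(h,(3,170,90),(18,255,255)),
      white=cv2.inRange(h,(0,0,165),(180,40,255)))
def ctr(m):
    (x,y),(w,hh),a=cv2.fitEllipse(cv2.convexHull(cv2.findNonZero(m))); return (x,y),(w,hh)
def plates(c):
    """steel plates of the speakers in the work region (top camera)"""
    m=blob(masks(c)["white"],(120,150,460,370)); n,l,s,ce=cv2.connectedComponentsWithStats(m)
    return [(world(c,ce[i],.063)[:2].round(4).tolist(),int(s[i,4]),ce[i].round(1).tolist()) for i in range(1,n) if s[i,4]>150]
E
python3 - <<'E'
from h import *
c=camera("top"); M=masks(c)
print(plates(c))
for n,r in (("blue",(160,225,260,320)),("orange",(330,240,420,330))):
    uv,wh=ctr(blob(M[n],r)); print(n,uv,wh,world(c,uv,0))
for n,uv,z in (("jar",(282,161),.06),("cup",(404,182),.095),("cut",(179,212),.01),("cuttip",(189,238),.005),("cuthandle",(174,238),.005),("station",(500,245),.09),("base",(292,480),.05)): print(n,world(c,uv,z).round(3))
cv2.imwrite("pics/m.png",M["white"])
E
```

```text
[([0.7549, -0.2773], 159, [403.5, 181.9]), ([0.5209, 0.2222], 738, [203.7, 271.9]), ([0.4956, -0.2051], 723, [376.9, 282.8])]
blue (211.49778747558594, 273.0625915527344) (54.357398986816406, 56.54623794555664) [0.5242104  0.21799665 0.        ]
orange (376.46905517578125, 287.58087158203125) (55.04068374633789, 56.14510726928711) [ 0.48793558 -0.21107036  0.        ]
jar [0.809 0.036 0.06 ]
cup [ 0.745 -0.273  0.095]
cut [0.684 0.308 0.01 ]
cuttip [0.615 0.28  0.005]
cuthandle [0.615 0.319 0.005]
station [ 0.587 -0.507  0.09 ]
base [ 0.039 -0.002  0.05 ]
```

```bash
cat >> h.py <<'E'
HOVER=.16
def push(c,t,off=.041,z=0.0,speed=.1,gap=.034):
    """slide speaker from centre c to t, cradled between the two open fingers"""
    c,t=np.array(c),np.array(t); d=(t-c)/np.linalg.norm(t-c); best=None
    a,b=c-d*(off+gap),t-d*off
    for s in(1,-1):
        x=np.array([*d*s,0]); zz=np.array([0,0,-1.]); r=R.from_matrix(np.c_[x,np.cross(zz,x),zz]).as_rotvec()
        q=ik([*a,HOVER],r)
        if q is not None and (best is None or abs(q[6])<best[0]): best=(abs(q[6]),r,q)
    r=best[1]; print("q",np.round(best[2],2))
    reach([*a,HOVER],r)
    if movel([*a,z],r,stop_force=12): print("hit in descent",read_tcp_pos()); return False
    if movel([*b,z],r,max_speed=speed,stop_force=25): print("hit in push",read_tcp_pos(),read_ft_force()); return False
    print("pushed",read_tcp_pos(),read_ft_force().round(1))
    back=b-d*.045
    movel([*back,z],r,max_speed=.08); movel([*back,HOVER],r,max_speed=.2)
    return True
E
python3 - <<'E'
from h import *
print(push((.521,.222),(.66,.01)),read_time())
reach([.48,.33,.25],read_eef_rot())
c=camera("top"); print(plates(c),read_time()); cv2.imwrite("pics/t1.png",c["color"])
E
```

```text
q [-0.1   0.66 -0.77  1.77  0.56  0.94 -0.52]
pushed [ 6.37247448e-01  4.44323755e-02 -1.09872580e-05] [-3.3  3.8  1.8]
True 9.4583
[([0.7552, -0.2777], 219, [403.6, 181.7]), ([0.6571, 0.0108], 717, [290.6, 218.4]), ([0.4954, -0.2049], 754, [376.9, 282.9])] 10.6417
```

View pics/t1.png

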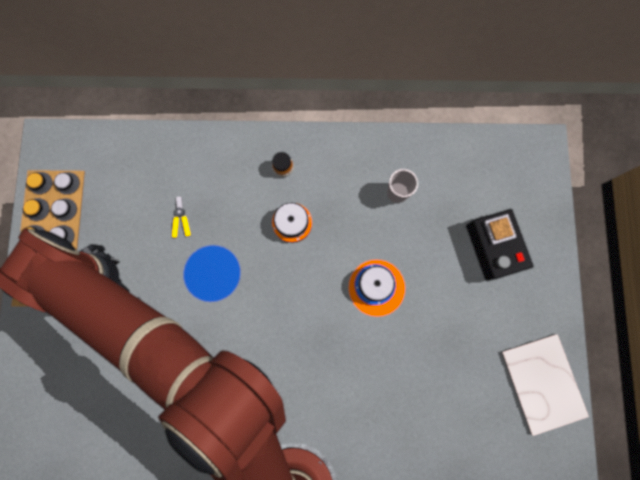

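The orange speaker is parked at px (290,218), well clear of the jar at (282,163). The blue disc is fully visible at (212,273). Next I'll push the blue speaker across.

```bash
python3 - <<'E'
from h import *
c=camera("top"); uv,wh=ctr(blob(masks(c)["blue"],(160,225,260,320))); D=world(c,uv,0)[:2]; print("blue disc",uv,wh,D)
print(push((.4955,-.205),D,off=.0395),read_time())
reach([.45,-.2,.25],read_eef_rot())
c=camera("top"); print(plates(c),read_time()); cv2.imwrite("pics/t2.png",c["color"])
E
```

```text
blue disc (211.4657440185547, 273.097900390625) (54.334815979003906, 56.591407775878906) [0.52411821 0.21807527]
q [ 0.89  0.64 -0.67  1.75  0.49  0.92 -0.05]
pushed [ 5.21449014e-01  1.78510370e-01 -2.40619814e-05] [ 0.5 -3.1  0.4]
True 20.5
[([0.756, -0.2787], 250, [404.0, 181.4]), ([0.6574, 0.0109], 728, [290.6, 218.3]), ([0.5223, 0.2182], 767, [205.4, 271.4])] 21.875
```

View pics/t2.png

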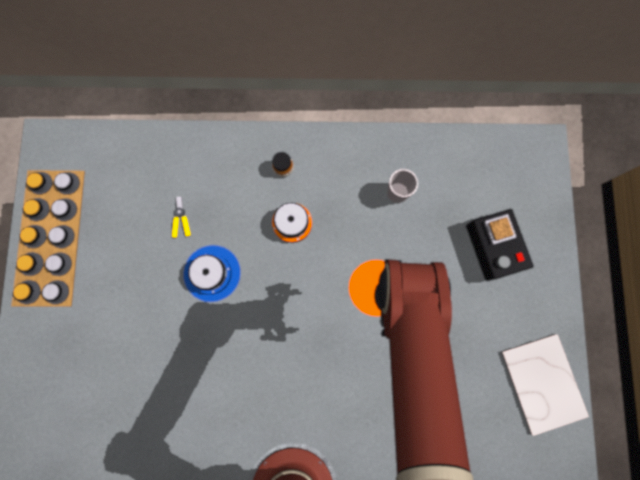

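Blue is on the blue disc (plate at px (205,271), within about 2 mm of centre). Next is orange.

```bash
python3 - <<'E'
from h import *
print(push((.6573,.011),(.488,-.211),off=.0395,gap=.028),read_time())
reach([.62,0,.3],read_eef_rot())
reach([.45,.0,.3],read_eef_rot())
c=camera("top"); print(plates(c),read_time()); cv2.imwrite("pics/t3.png",c["color"])
E
```

```text
q [ 0.1   0.8  -0.44  1.33  0.35  1.09 -1.04]
pushed [ 5.12147521e-01 -1.79363803e-01  1.95339536e-05] [2.5 3.3 0.4]
True 29.3833
[([0.7562, -0.2784], 236, [403.9, 181.4]), ([0.523, 0.2183], 750, [205.4, 271.1]), ([0.4861, -0.2113], 771, [379.5, 286.7])] 31.025
```

View pics/t3.png

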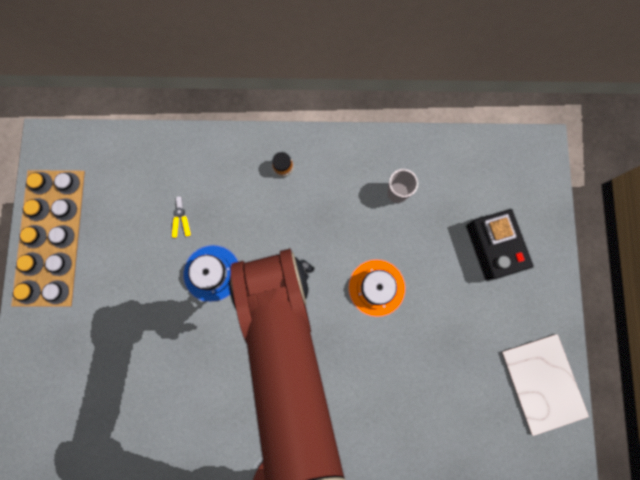

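Both speakers sit centred on their own discs, with plates at px (205,271) and (379,287). The jar, cup and cutters haven't moved, and the arm is clear.

```bash
python3 -c "
from plant import *
print(close_job())"
```

```text
the job is handed in; nothing more can be done
None
```

I swapped the two loudspeakers: each one now lies wholly inside its own colour's disc, about 2 mm from the centre by the top camera, with the bystanders unmoved and the job handed in at about 31 s.

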